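# Release and hold open the gate of a bench pass box

### The job

Get the pass box ready to be emptied: press its hinged top cover down until it snaps shut, then squeeze the two steel tabs of the rear catch (the one farther from the gate) fully together, and after that those of the front catch beside the gate. Then take the gate by its upright post, swing it out past its detent until it stands wide open, about square to the box front, and finish still gripping the post and holding the gate there; leave the amber bottle, the beaker and the salt jar alone.

Things in the scene. Friction and masses are not known exactly. Their poses are not given: they have to be found in the camera images.
- pass_box: White bench pass box screwed to the worktop, with a lock block on its +y side. Origin on the worktop under the middle of the chamber, z up. The chamber spans x -68..+68 mm, y -70..+70 mm, top at z 84 mm with the cover shut; its gate side faces this frame's -x. The lock block spans x -76..+96 mm, y +69..+167 mm, its deck (top) at z 78 mm, with 8 mm thick slide bars lying on it. The box stands turned, so read its yaw. A low sill (8 mm high) lies in front of the gate.
- cover (a joint): Grey hinged cover on top of the chamber: 0 = shut, grows in rad as its -x edge rises (up to 1.2). Stiff hinge, it stays where it is left (about 1 N at the edge); the last 5 degrees need about 6 to 10 N at the front edge to snap past the roller, which then holds it at 0 (below 0.03 counts as snapped shut).
- cover_pad (a point): Middle of the top face of the raised 12 x 44 mm press pad along the cover's front (-x) edge, 92 mm from the hinge axis and 6 mm above the cover's mid plane; at pass_box (-30, 0, 87) mm when shut. It moves with the cover.
- cover_hinge (a point): Middle of the cover's hinge axis, at pass_box (62, 0, 81) mm; the axis runs along pass_box y and positive values lift the -x edge.
- rear_catch (a joint): Travel of the rear catch in m: 0 = locked, 0.014 = fully squeezed (0.011 counts). Its moving tab slides along pass_box +x towards its fixed tab; takes about 4 N, stays where it is left. While locked its tongue blocks the front catch.
- rear_pull: Moving steel tab of the rear catch (part of that slide): 6 mm thick along pass_box x, 22 mm wide along y, 40 mm tall. Origin at the middle of its foot, on the deck, at pass_box (15, 118.5, 78) mm when locked. Its own frame is turned a quarter about z.
- rear_rest: Fixed steel tab of the rear catch, same size, origin at the middle of its foot at pass_box (55, 118.5, 78) mm. Outer faces of the two tabs: 46 mm apart when locked, 32 mm when fully squeezed.
- rear_tab (a point): Middle of the rear catch's moving tab, 20 mm above the deck.
- front_catch (a joint): Travel of the front catch in m: 0 = locked (its bolt holds the gate), 0.014 = fully squeezed (0.0115 counts). Its moving tab slides along pass_box +y towards its fixed tab; takes about 4 N, stays where it is left. It moves only once the rear catch is squeezed.
- front_pull: Moving steel tab of the front catch: 6 mm thick along pass_box y, 22 mm wide along x, 40 mm tall. Origin at the middle of its foot at pass_box (-61, 100, 78) mm when locked.
- front_rest: Fixed steel tab of the front catch, same size, origin at the middle of its foot at pass_box (-61, 140, 78) mm. Outer faces of the pair: 46 mm apart when locked, 32 mm when fully squeezed.
- front_tab (a point): Middle of the front catch's moving tab, 20 mm above the deck.
- gate (a joint): Aluminium gate, 8 mm thick, 131 mm wide, top edge at z 90 mm, on a vertical hinge: 0 = shut (along pass_box y), grows in rad as it swings out to pass_box -x, counter-clockwise from above, stop at 1.75. A closing spring (up to about 1.5 N at the post) pulls it shut; a ball detent has to be passed between 0.65 and 0.95 rad (about 3 to 4 N at the post). Wide open means 1.35 to 1.75; the spring draws it back from there unless it is held.
- gate_post: Round upright steel post on the gate's top edge, 14 mm in diameter (20 mm collar in its lowest 5 mm), 50 mm tall, from z 90 to 140 mm. Origin at its foot. Turns with the gate.
- post_mid (a point): Point on the post's axis at z 117 mm, a good grip height. 95 mm from the gate's hinge axis.
- gate_hinge (a point): Point on the gate's vertical hinge axis at z 117 mm, at pass_box (-75, -65) mm.
- amber: Loose amber bottle with black cap, 42 mm in diameter, 85 mm tall, a bystander. Origin under its base.
- beaker: Loose clear beaker, 53 x 57 x 68 mm, a bystander. Origin under its base.
- jar: Loose white jar with a screw cap, 55 mm in diameter, 85 mm tall, a bystander. Origin under its base.

How it is judged (in metres and radians):
On the way, in this order (a step that is already met when the one before it is completed fails the run):
1. the cover is snapped shut, both catches and the gate still locked (value of joint cover below 0.03 rad and value of joint each of rear_catch, front_catch below 0.006 m and value of joint gate below 0.15 rad), for 0.2 s.
2. the rear catch is squeezed fully between the fingers, the front one still locked (value of joint cover below 0.03 rad and value of joint rear_catch above 0.011 m and contact force between the fingers and rear_pull above 0.5 N and contact force between the fingers and rear_rest above 0.5 N and value of joint front_catch below 0.006 m), for 0.1 s.
3. the front catch is squeezed fully between the fingers, the gate still shut (value of joint cover below 0.03 rad and value of joint rear_catch above 0.011 m and value of joint front_catch above 0.0115 m and contact force between the fingers and front_pull above 0.5 N and contact force between the fingers and front_rest above 0.5 N and value of joint gate below 0.15 rad), for 0.1 s.
4. the gate is swung past its detent by its post (value of joint gate above 1 rad and contact force between the fingers and gate_post above 0.5 N), for 0.1 s.
At the end, for the whole second after the job is handed in: The cover is snapped shut (below 0.03 rad), both catches are still drawn (rear over 11 mm, front over 11.5 mm), and the gate stands at 1.35 rad or more, at rest, with the fingers still holding its post (over 0.5 N) (value of joint cover below 0.03 rad and value of joint rear_catch above 0.011 m and value of joint front_catch above 0.0115 m and value of joint gate between 1.35 and 1.76 rad and velocity of joint gate between -0.1 and 0.1 rad/s and contact force between the fingers and gate_post above 0.5 N); the arm keeps its last pose, push and grip.
It fails at once if a bystander (amber bottle, beaker or jar) is moved more than 25 mm or tipped over (distance of any of amber, beaker, jar from where it was at the start of the episode above 0.025 m or angle between any of amber, beaker, jar's own z axis and vertical above 0.4 rad).
It also fails if it takes over 61 s, if anything falls off the work surface, if the arm or the gripper's body presses on something with over 40 N, if the wrist force passes 120 N, or if a joint passes its speed limit or range.

### The arm

A 6-joint arm with a two-finger parallel gripper is mounted at the origin on a cart in front of the work surface, level with it; the furniture and walls round the work are solid. World frame = base frame: x ahead of the robot, y to its left, z up, the work surface at z = 0. Lengths are in m, angles in degrees, forces in N, time in s.
With the tool pointing down it reaches from about 0.35 to 0.875 m from the base axis. Payload 4.2 kg.
Tool frame: the origin (TCP) lies between the finger pads; the fingertips stand 8 mm ahead of it and the grasp point (between the pads) lies 11 mm behind it; z points along the fingers, y is the line along which they close (so a half turn about z gives the same grasp; the last joint's range is limited). The gripper opens to 87 mm and grips with 3 to 60 N. Pads are 19 mm wide; open, the fingers measure 117 mm over their backs; the gripper's body (75 mm by 190 mm) begins 51 mm behind the grasp point.
Start: joints at [91.708, 22.042, 0.453, 0, -68.411, -14.817], TCP at [0.142, 0.609, 0.231] pointing down, gripper open.
Joint ranges: [-179.83, 179.83], [-69.29, 118.12], [-61.27, 80.66], [-181.25, 117.63], [-171.15, -9.14], [-177.46, 177.46]. Speed limits (degrees/s): [159.86, 159.86, 180, 180, 180, 180].

### API

Orientations are given as a 3x3 rotation matrix whose columns are the frame's x, y, z axes.
In Python, from station import sense, capture, camera_model, finish_job, find_in gives the robot as it stands. The module is installed in compiled form; this text tells all that it offers.
- The arm moves only by the tool arm_command, never from a script. Its argument "motion" is a list of rows, each a list of 7 numbers: the finger opening in mm, from 0 to 87, then the shift along the tool's x, y, z in mm, then the turn, a rotation vector about the tool's x, y, z in rad. In form: [[jaw, dx, dy, dz, rx, ry, rz], ...]. A call has 1 to 8 rows; each row shifts and turns the commanded pose from where the row before left it, along the tool's axes as they then stand; what a row does not reach is not made up. A row lasts 1/10 s, in which the tool goes at most 50 mm and 8.59 degrees, less where a joint would pass 70% of its speed; a pose out of reach is approached as far as the arm can. A call with a gripper value outside its range is refused whole. The fingers move at their own pace and stop on an object; the grip force is fixed at half the most. Time passes only in rows, so rows that do not move let the fingers close. It gives the time, the measured TCP pose, the force, the opening and the grip force at its end, in the units of the state.
- sense(): the state, without advancing time (a new reading comes with each control period).
- capture(name): name is "side" or "top" or "wrist"; returns the picture (400x640x3 uint8, red, green, blue); there is no depth.
- camera_model(name): a dict with "fx", "fy", "cx", "cy" (pixels), "R" (3x3) and "t" (3): a world point X has camera coordinates R X + t. Camera axes: x right, y down, z forward; pixel columns grow to the right and rows downward; lengths in m; the calibration is good to about 2 mm. A picture is of the moment at which its call begins: read the wrist's pose just before it. camera_model takes no time and is no camera call; for the wrist camera it gives the pose at the moment of the call.
- finish_job(): hands the job in; it is judged then, once.
Trained networks look in the newest picture that a camera, given by its name, has taken for a name from the list of things; names that differ only in an ending like _2 or _b are one class to them, and where a whole thing is asked for, a point or a joint stands for the part that bears it (a point fixed in the world has none). Each returns a list of dicts, best first, with "p" (0 to 1); they miss things now and then, are a little off and sometimes report something else, mostly with a low value. They report only what shows in the picture. A call takes as long as a camera call.
- find_in(target, camera): "location" ([row, column] in pixels, amid what is visible of it).
The state is a dict: "time_s": time; "joints": joint angles; "joint_velocities": joint speeds; "effort": joint torques, N m; "tcp_pos": TCP position; "ee_rot": TCP orientation; "wrist_force": force on the tool from outside, world axes, zero at the start; "moment": the same for the moment, N m; "gripper_width": opening from 0.0 (shut) to 1.0 (fully open); "gripper_force": force on a finger pad.
Only numpy, scipy, OpenCV 4.12 (cv2) and the standard library are available. Lean on these libraries where they do the work, as an engineer would, in place of code of your own. Each camera call takes 0.05 s, during which the arm holds its last target. There are 200 camera calls.

## Working session

There is one attempt and no reset: what is moved stays moved. The work goes in short steps, Python scripts to look and compute and a tool call to move; the robot and the scene stay as the last step left them, time stands still between calls to the robot, and variables do not carry over. Pictures are saved under pics/ and viewed, at most 10 in all, crops included, and the job is handed in when it is done.

Besides the shell and the picture viewer there is one more tool, called after "Emit:" as name(argument=value, ...) on one line, values as JSON. arm_command: Moves the arm, as the interface text tells. Its arguments: {"type":"object","properties":{"motion":{"type":"array"}},"required":["motion"]}

```bash
mkdir -p pics
cat > h.py <<'E'
import numpy as np, cv2
from station import *
def shot(c,n):
    im=capture(c); cv2.imwrite(f'pics/{n}.png',im[:,:,::-1]); return im
def ray(m,rc):
    d=np.array([(rc[1]-m['cx'])/m['fx'],(rc[0]-m['cy'])/m['fy'],1.0]); R=np.array(m['R']); 
    return -R.T@np.array(m['t']), R.T@d
def atz(m,rc,z):
    o,d=ray(m,rc); return o+d*(z-o[2])/d[2]
def proj(m,X):
    c=(np.array(m['R'])@np.atleast_2d(X).T).T+np.array(m['t']); return np.c_[m['fy']*c[:,1]/c[:,2]+m['cy'],m['fx']*c[:,0]/c[:,2]+m['cx']]
E
python3 - <<'E'
from h import *
np.set_printoptions(precision=4,suppress=True)
for c in ['top','side','wrist']:
    m=camera_model(c); shot(c,c+'0'); print(c,'cam',ray(m,(200,320)),m['fx'])
    for t in ['pass_box','rear_pull','rear_rest','front_pull','front_rest','gate_post','cover_pad','amber','beaker','jar']:
        r=find_in(t,c)
        print(t,[(np.round(q['location'],1).tolist(),round(q['p'],2)) for q in r[:2]])
s=sense();print(s['time_s'],s['tcp_pos'],s['ee_rot'])
a=cv2.imread('pics/top0.png');
E
```

```text
top cam (array([0.3627, 0.0348, 1.3355]), array([ 0.1536, -0.0245, -0.988 ])) 480.7927362240959
pass_box [([208.7, 297.9], 0.86)]
rear_pull [([161.0, 436.8], 0.39)]
rear_rest []
front_pull []
front_rest [([158.4, 437.3], 0.62)]
gate_post []
cover_pad [([183.9, 287.1], 0.77)]
amber [([158.7, 436.5], 0.78), ([192.1, 326.3], 0.29)]
beaker [([233.7, 434.1], 0.59), ([195.7, 328.1], 0.18)]
jar [([204.0, 165.7], 0.77)]
side cam (array([0.5266, 1.2402, 0.731 ]), array([ 0.0358, -0.8692, -0.4935])) 421.6018108966295
pass_box [([208.2, 328.0], 0.82)]
rear_pull [([196.2, 349.8], 0.38)]
rear_rest [([202.8, 348.5], 0.57)]
front_pull []
front_rest [([280.7, 318.0], 0.21)]
gate_post []
cover_pad [([189.0, 313.0], 0.65)]
amber []
beaker [([192.5, 348.0], 0.55), ([161.0, 345.2], 0.46)]
jar [([281.0, 318.4], 0.76)]
wrist cam (array([0.222 , 0.5901, 0.3843]), array([-0.2883,  0.0557, -0.956 ])) 287.29184213482415
pass_box []
rear_pull []
rear_rest []
front_pull []
front_rest []
gate_post []
cover_pad []
amber []
beaker []
jar []
1.65 [0.1417 0.6087 0.2305] [[ 0.974  -0.2268 -0.    ]
 [-0.2268 -0.974  -0.    ]
 [-0.      0.     -1.    ]]
```

Run:
```python
import cv2
a=cv2.imread('pics/top0.png')[110:290,130:490]
b=cv2.imread('pics/side0.png')[110:310,200:440]
cv2.imwrite('pics/topc.png',cv2.resize(a,(800,400),interpolation=cv2.INTER_CUBIC))
cv2.imwrite('pics/sidec.png',cv2.resize(b,(720,600),interpolation=cv2.INTER_CUBIC))
```

```text
(no output)
```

View pics/topc.png

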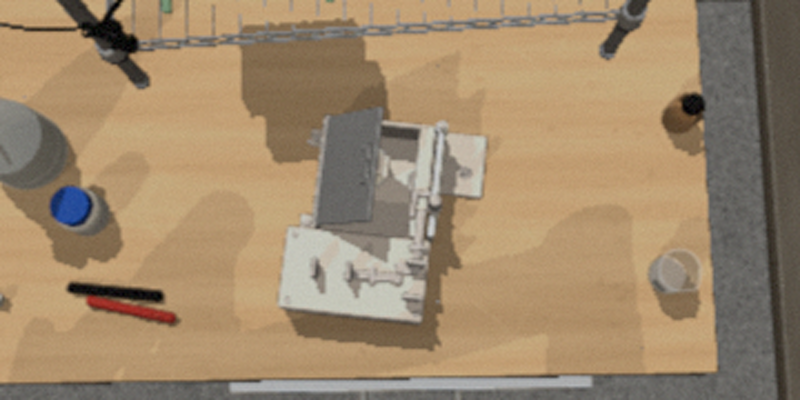

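View pics/sidec.png

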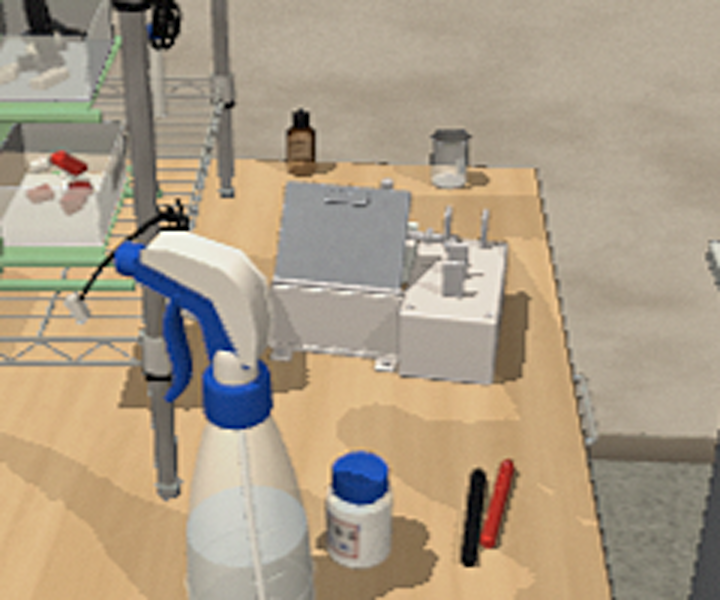

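The top view shows the gate facing world -y and the lock block towards the robot. The deck corners in that crop are near (287,228), (282,303) and (424,320). The side view shows the cover half open. I'll fit the box pose from corners in both views.

Run:
```python
from h import *
from scipy.optimize import least_squares
np.set_printoptions(precision=4,suppress=True)
mt,ms=camera_model('top'),camera_model('side')
T=[((96,69,78),(287,228)),((96,167,78),(281,303)),((-76,167,78),(422,320)),((55,118.5,118),(315,262)),((15,118.5,118),(349,265))]
S=[((96,167,78),(494,330)),((96,69,78),(400,317)),((-76,167,78),(506,243)),((96,167,0),(490,382)),((96,69,0),(402,373))]
obs=[(mt,np.array(p)/1e3,(110+v/2.222,130+u/2.222)) for p,(u,v) in T]+[(ms,np.array(p)/1e3,(110+v/3,200+u/3)) for p,(u,v) in S]
def W(q,p):
    c,s=np.cos(q[2]),np.sin(q[2]); return np.array([q[0]+c*p[0]-s*p[1],q[1]+s*p[0]+c*p[1],p[2]])
f=lambda q:np.concatenate([proj(m,W(q,p))[0]-o for m,p,o in obs])
r=least_squares(f,[0.5,0.05,1.5],loss='soft_l1');print(r.x,np.degrees(r.x[2]));print(r.fun.reshape(-1,2))
q=r.x; np.save('q.npy',q)
# cover angle: residual pad location
for th in np.arange(0.4,1.21,.1):
    p=np.array([62,0,81])+np.array([-92*np.cos(th)+6*np.sin(th),0,92*np.sin(th)+6*np.cos(th)])
    P=W(q,p/1e3);print(round(th,2),proj(mt,P)[0],proj(ms,P)[0],P)
for n,p in dict(front_pull=(-61,100,98),front_rest=(-61,140,98),rear_pull=(15,118.5,98),rear_rest=(55,118.5,98),post=(-75,30,117),hinge=(-75,-65,117),pad0=(-30,0,87)).items(): print(n,W(q,np.array(p)/1e3))
for n,rc in dict(amber=(158,436),beaker=(233,434),jar=(204,166)).items(): print(n,atz(mt,rc,.05))
for p in [(mt,'top0',T),(ms,'side0',S)]:
    im=cv2.imread(f'pics/{p[1]}.png')
    im=cv2.resize(im,None,fx=4,fy=4,interpolation=cv2.INTER_CUBIC)
    for L in [[(-76,69,78),(96,69,78),(96,167,78),(-76,167,78),(-76,69,78)],[(-68,-70,0),(68,-70,0),(68,70,0),(-68,70,0),(-68,-70,0)],[(-75,30,90),(-75,30,140)],[(-75,-65,90),(-75,66,90)],[(55,118.5,78),(55,118.5,118)],[(15,118.5,78),(15,118.5,118)],[(-61,100,78),(-61,100,118)],[(-61,140,78),(-61,140,118)]]:
        uv=np.array([proj(p[0],W(q,np.array(x)/1e3))[0][::-1] for x in L])*4
        cv2.polylines(im,[uv.astype(int)],False,(0,0,255),1)
    c=proj(p[0],W(q,np.array((0,50,60))/1e3))[0]*4
    y,x=int(c[0]),int(c[1]); cv2.imwrite(f'pics/ov_{p[1]}.png',im[y-260:y+260,x-300:x+300])
a=np.hstack([cv2.resize(cv2.imread(f'pics/ov_{n}.png')[60:460,100:500],(400,400)) for n in('top0','side0')]);cv2.imwrite('pics/ov.png',a)
```

```text
[0.5914 0.0615 1.4583] 83.55307687743131
[[-2.551  -0.0606]
 [ 0.8223 -1.6951]
 [-0.3175  0.5899]
 [ 0.873  -0.4677]
 [ 1.0694 -0.0876]
 [-4.2075  0.5333]
 [-2.9135 -1.0096]
 [-2.1553 -0.0217]
 [ 0.2935  0.2566]
 [ 0.1435 -2.3163]]
0.4 [185.6549 305.5213] [180.2011 316.1291] [0.5891 0.0413 0.1224]
0.5 [184.9049 303.7252] [178.5813 315.9065] [0.5896 0.0458 0.1304]
0.6 [184.1516 301.6034] [177.1909 315.6389] [0.5902 0.0511 0.1379]
0.7 [183.4037 299.1741] [176.0469 315.3278] [0.5909 0.0571 0.1449]
0.8 [182.6699 296.4601] [175.165  314.9753] [0.5916 0.0637 0.1512]
0.9 [181.9589 293.489 ] [174.5589 314.584 ] [0.5924 0.071  0.1568]
1.0 [181.2795 290.2925] [174.2402 314.1568] [0.5933 0.0788 0.1617]
1.1 [180.6403 286.9063] [174.2184 313.6972] [0.5942 0.087  0.1657]
1.2 [180.0493 283.3695] [174.5    313.2093] [0.5952 0.0956 0.1689]
front_pull [0.4852 0.0121 0.098 ]
front_rest [0.4454 0.0166 0.098 ]
rear_pull [0.4753 0.0897 0.098 ]
rear_rest [0.4798 0.1295 0.098 ]
post [ 0.5531 -0.0096  0.117 ]
hinge [ 0.6475 -0.0203  0.117 ]
pad0 [0.588  0.0317 0.087 ]
amber [ 0.675  -0.3179  0.05  ]
beaker [ 0.4689 -0.3011  0.05  ]
jar [0.5574 0.4186 0.05  ]
```

View pics/ov.png

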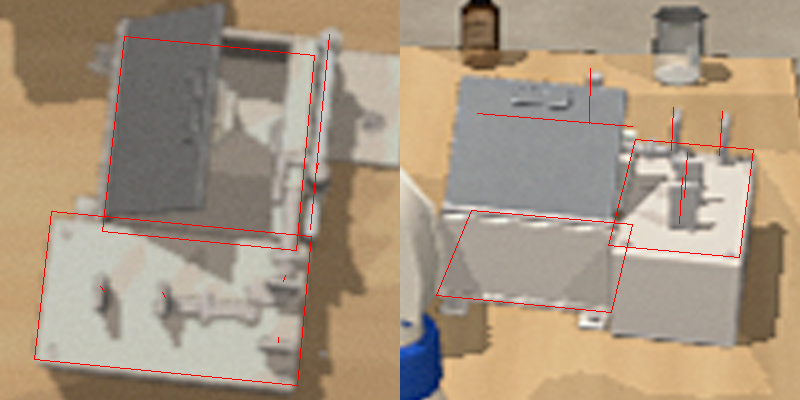

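The overlay is within about 5–8 mm, which is enough for the approach. The cover stands at about 0.85 rad. I'll move above the box with the fingers closing and the tool aligned to the box.

Emit:
arm_command(motion=[[0,0,0,-20,0,0,-0.116],[0,32,33,0,0,0,0],[0,32,33,0,0,0,0],[0,32,33,0,0,0,0],[0,32,33,0,0,0,0],[0,32,33,0,0,0,0],[0,32,33,0,0,0,0],[0,32,33,0,0,0,0]])

```text
time_s: 2.45
tcp_pos: [0.3391, 0.3524, 0.2509]
ee_rot: [[0.994, -0.112, 0.0], [-0.112, -0.994, 0.001], [0.0, -0.001, -1.0]]
wrist_force: [0.1, 0.3, -0.1]
gripper_width: 0.358
gripper_force: 0.0
```

Emit:
arm_command(motion=[[0,32,33,0,0,0,0],[0,32,33,0,0,0,0],[0,32,33,0,0,0,0],[0,32,33,0,0,0,0],[0,32,33,0,0,0,0],[0,32,33,0,0,0,0],[0,32,33,0,0,0,0],[0,29,33,0,0,0,0]])

```text
time_s: 3.25
tcp_pos: [0.5611, 0.0614, 0.2507]
ee_rot: [[0.994, -0.113, 0.001], [-0.113, -0.994, 0.0], [0.001, -0.0, -1.0]]
wrist_force: [0.5, 2.0, 0.1]
gripper_width: 0.006
gripper_force: 0.0
```

Run:
```python
from h import *
np.set_printoptions(precision=4,suppress=True)
s=sense();print(s['time_s'],s['tcp_pos'],s['ee_rot'],s['gripper_width'],s['wrist_force'])
m=camera_model('wrist'); im=shot('wrist','w1'); import pickle; pickle.dump(m,open('m1.pkl','wb'))
cv2.imwrite('pics/w1b.png',cv2.resize(im[:,:,::-1],(800,500),interpolation=cv2.INTER_CUBIC))
for t in ['rear_tab','rear_pull','rear_rest','front_pull','front_rest','front_tab','gate_post','cover_pad']:
    print(t,[(np.round(q['location'],1).tolist(),round(q['p'],2)) for q in find_in(t,'wrist')[:3]])
```

```text
3.25 [0.5611 0.0614 0.2507] [[ 0.9936 -0.1127  0.0006]
 [-0.1127 -0.9936  0.0001]
 [ 0.0006 -0.0002 -1.    ]] 0.006082386810773205 [0.5084 2.0193 0.1429]
rear_tab [([175.3, 377.7], 0.53)]
rear_pull [([246.4, 361.2], 0.53), ([176.1, 381.4], 0.44)]
rear_rest []
front_pull [([244.9, 359.7], 0.66), ([195.1, 385.3], 0.38)]
front_rest []
front_tab [([232.6, 361.3], 0.66)]
gate_post [([195.7, 384.1], 0.64)]
cover_pad [([166.0, 287.2], 0.64)]
```

View pics/w1b.png

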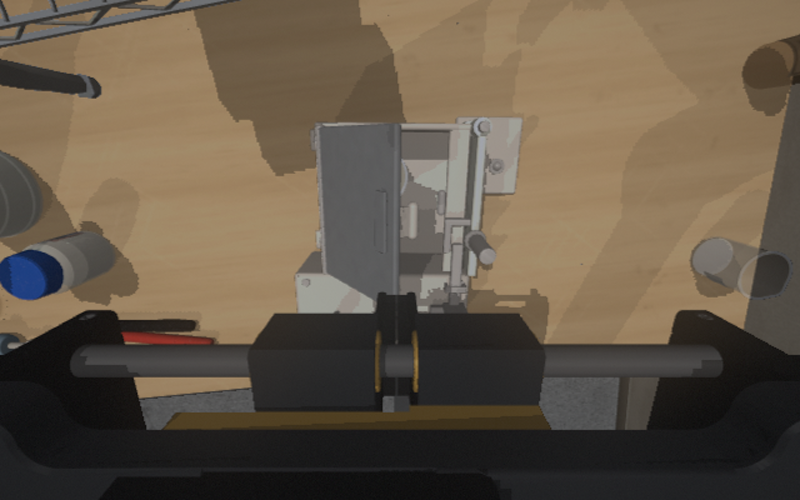

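The wrist view shows the post top at (row 205, col 390), the deck corner at (218, 238) and the cover pad at about (177, 305). I'll refit the box pose with these.

```bash
cat >> h.py <<'E'
def W(q,p):
    p=np.asarray(p)/1e3; c,s=np.cos(q[2]),np.sin(q[2]); return np.array([q[0]+c*p[0]-s*p[1],q[1]+s*p[0]+c*p[1],p[2]])
E
python3 - <<'E'
from h import *
import pickle
from scipy.optimize import least_squares
np.set_printoptions(precision=4,suppress=True)
m=pickle.load(open('m1.pkl','rb')); q0=np.load('q.npy')
g=cv2.imread('pics/w1.png')
print('post top',atz(m,(205,389.6),.14),'pred',W(q0,(-75,30,140)))
print('deck',atz(m,(217.6,237.6),.078),'pred',W(q0,(96,69,78)))
mt=camera_model('top')
obs=[(m,(-75,30,140),(205,389.6),2),(m,(96,69,78),(217.6,237.6),2)]
for p,(u,v) in [((96,69,78),(287,228)),((96,167,78),(281,303)),((-76,167,78),(422,320)),((55,118.5,118),(315,262)),((15,118.5,118),(349,265))]: obs.append((mt,p,(110+v/2.222,130+u/2.222),1))
f=lambda q:np.concatenate([w*(proj(c,W(q,p))[0]-o) for c,p,o,w in obs])
r=least_squares(f,q0);q=r.x;print(q,np.degrees(q[2]));print(r.fun.reshape(-1,2)); np.save('q2.npy',q)
for th in np.arange(0.7,1.21,.1):
    p=np.array([62,0,81])+np.array([-92*np.cos(th)+6*np.sin(th),0,92*np.sin(th)+6*np.cos(th)])
    print(round(th,2),proj(m,W(q,p))[0],W(q,p))
im=cv2.resize(g,None,fx=4,fy=4,interpolation=cv2.INTER_CUBIC)
for L in [[(-76,69,78),(96,69,78),(96,167,78),(-76,167,78),(-76,69,78)],[(-68,-70,84),(68,-70,84),(68,70,84),(-68,70,84),(-68,-70,84)],[(-75,30,90),(-75,30,140)],[(-75,-65,90),(-75,66,90)],[(-75,-65,90),(-75,-65,117)]]:
    uv=np.array([proj(m,W(q,x))[0][::-1] for x in L])*4
    cv2.polylines(im,[uv.astype(int)],False,(0,0,255),1)
cv2.imwrite('pics/ov2.png',im[340:1040,900:1700])
cv2.imwrite('pics/ov2.png',cv2.resize(im[340:1040,900:1700],(640,560)))
E
```

```text
post top [ 0.5496 -0.0081  0.14  ] pred [ 0.5531 -0.0096  0.14  ]
deck [0.5321 0.1614 0.078 ] pred [0.5336 0.1647 0.078 ]
[0.5887 0.0608 1.4513] 83.15126071988543
[[-1.1926  4.0545]
 [ 1.1793 -4.7207]
 [-1.8145  0.0529]
 [ 1.5503 -1.8436]
 [ 0.8774  0.4113]
 [ 1.7417 -0.4957]
 [ 2.0488 -0.1232]]
0.7 [174.3856 319.0992] [0.5881 0.0564 0.1449]
0.8 [175.7868 311.6844] [0.5889 0.063  0.1512]
0.9 [177.0766 303.2694] [0.5898 0.0703 0.1568]
1.0 [178.2238 293.9467] [0.5908 0.078  0.1617]
1.1 [179.198  283.8456] [0.5917 0.0863 0.1657]
1.2 [179.9713 273.1304] [0.5928 0.0948 0.1689]
```

View pics/ov2.png

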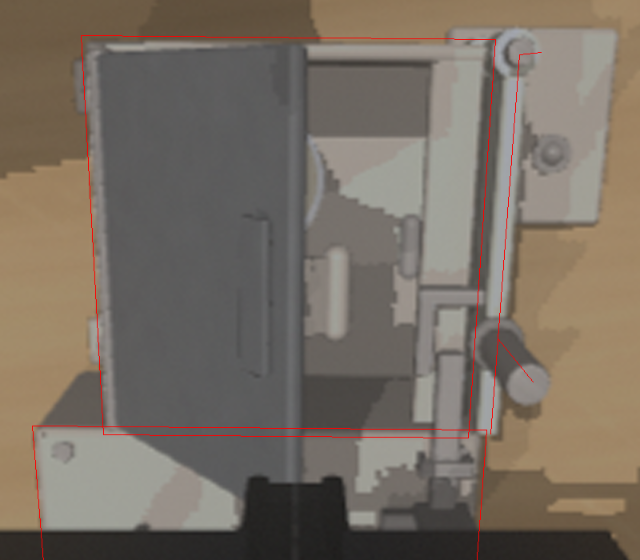

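The overlay agrees to 2–3 mm. The cover is at about 0.88 rad, with the pad near (0.590, 0.069, 0.156). I'll press along the pad's arc.

Emit:
arm_command(motion=[[0,28,-9,40,0,0,0],[0,0,0,40,0,0,0],[0,0,6,9,0,0,0],[0,0,7,9,0,0,0],[0,0,6,8,0,0,0],[0,0,6,8,0,0,0],[0,0,5,8,0,0,0],[0,0,4,8,0,0,0]])

```text
time_s: 4.5
tcp_pos: [0.584, 0.0352, 0.1195]
ee_rot: [[0.994, -0.113, -0.002], [-0.113, -0.994, 0.001], [-0.002, -0.0, -1.0]]
wrist_force: [0.2, 1.1, 0.1]
gripper_width: 0.008
gripper_force: 0.3
```

Emit:
arm_command(motion=[[0,0,3,7,0,0,0],[0,0,2,6,0,0,0],[0,0,0,5,0,0,0],[0,0,0,4,0,0,0],[0,0,0,2,0,0,0],[0,0,0,0,0,0,0]])

```text
time_s: 5.1
tcp_pos: [0.5841, 0.0297, 0.097]
ee_rot: [[0.994, -0.113, -0.0], [-0.113, -0.994, -0.0], [-0.0, 0.0, -1.0]]
wrist_force: [-0.4, -0.5, 2.5]
gripper_width: 0.007
gripper_force: 0.8
```

Emit:
arm_command(motion=[[0,0,0,2,0,0,0],[0,0,0,1,0,0,0],[0,0,0,0,0,0,0]])

```text
time_s: 5.4
tcp_pos: [0.5845, 0.0301, 0.0949]
ee_rot: [[0.994, -0.112, 0.0], [-0.112, -0.994, -0.001], [0.0, 0.001, -1.0]]
wrist_force: [-3.5, -1.2, 10.9]
gripper_width: 0.008
gripper_force: 5.2
```

Emit:
arm_command(motion=[[0,0,0,1,0,0,0],[0,0,0,0,0,0,0]])

```text
time_s: 5.6
tcp_pos: [0.5846, 0.0301, 0.0948]
ee_rot: [[0.994, -0.111, 0.0], [-0.111, -0.994, -0.001], [0.001, 0.001, -1.0]]
wrist_force: [-5.7, -0.3, 15.4]
gripper_width: 0.002
gripper_force: 7.2
```

Emit:
arm_command(motion=[[0,0,0,1,0,0,0],[0,0,0,1,0,0,0],[0,0,0,0,0,0,0],[0,0,0,-40,0,0,0],[60,0,0,-44,0,0,0],[60,-35,-20,-20,0,0,0],[60,-41,-23,-15,0,0,0],[60,-41,-23,-10,0,0,0]])

```text
time_s: 6.4
tcp_pos: [0.475, 0.11, 0.22]
ee_rot: [[0.993, -0.114, 0.001], [-0.114, -0.993, 0.001], [0.001, -0.001, -1.0]]
wrist_force: [-0.2, 1.8, 0.8]
gripper_width: 0.284
gripper_force: 0.0
```

Emit:
arm_command(motion=[[60,0,0,0,0,0,0],[60,0,0,0,0,0,0]])

```text
time_s: 6.6
tcp_pos: [0.4753, 0.11, 0.2198]
ee_rot: [[0.994, -0.11, 0.001], [-0.11, -0.994, 0.001], [0.001, -0.001, -1.0]]
wrist_force: [-0.2, -0.5, 0.6]
gripper_width: 0.467
gripper_force: 0.0
```

Run:
```python
from h import *
import pickle
np.set_printoptions(precision=4,suppress=True)
s=sense();print(s['time_s'],s['tcp_pos'],s['gripper_width'],s['wrist_force'])
m=camera_model('wrist'); im=shot('wrist','w2'); pickle.dump(m,open('m2.pkl','wb'))
q=np.load('q2.npy')
for n,p in dict(rp=(15,118.5,118),rr=(55,118.5,118),fp=(-61,100,118),fr=(-61,140,118),post=(-75,30,140),pad=(-30,0,87)).items(): print(n,proj(m,W(q,p))[0])
for t in ['rear_pull','rear_rest','front_pull','front_rest','gate_post','cover_pad']:
    print(t,[(np.round(q['location'],1).tolist(),round(q['p'],2)) for q in find_in(t,'wrist')[:3]])
cv2.imwrite('pics/w2b.png',cv2.resize(im[60:360,160:540,::-1],(760,600),interpolation=cv2.INTER_CUBIC))
```

```text
6.6 [0.4753 0.11   0.2198] 0.46654253353576725 [-0.1507 -0.4763  0.5694]
rp [204.4429 338.6828]
rr [203.9951 295.8787]
fp [186.0887 422.3157]
fr [226.6476 417.3193]
post [105.1313 461.3067]
pad [ 71.3586 389.7093]
rear_pull [([199.4, 335.2], 0.53)]
rear_rest [([200.2, 293.7], 0.75)]
front_pull [([182.7, 415.9], 0.83)]
front_rest [([222.3, 410.4], 0.58)]
gate_post [([106.9, 444.1], 0.96)]
cover_pad [([67.2, 345.4], 0.88), ([173.0, 410.1], 0.23)]
```

View pics/w2b.png

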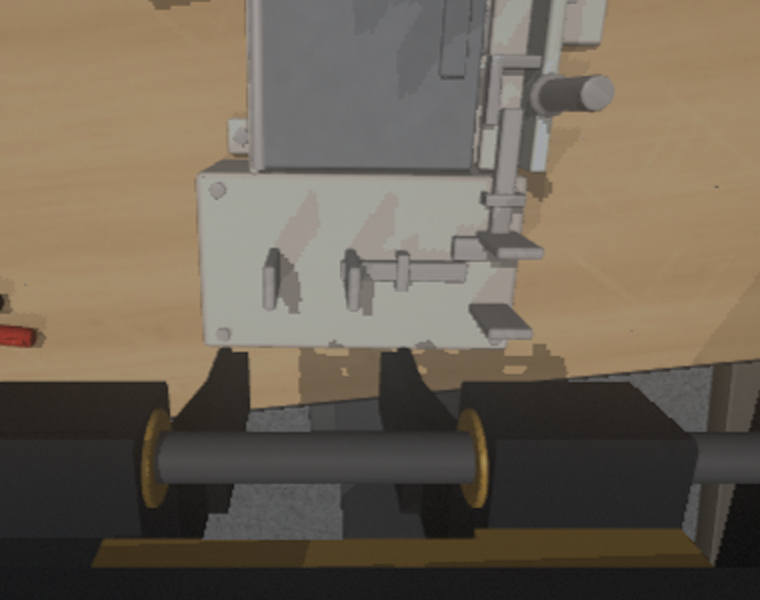

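The view shows the cover shut and the tab tops clear: rear rest at (270,283), rear pull at (353,283), front pull at (515,245) and front rest at (503,322) in the crop. I'll refine the fit from these.

Run:
```python
from h import *
import pickle
from scipy.optimize import least_squares
np.set_printoptions(precision=4,suppress=True)
m=pickle.load(open('m2.pkl','rb'));q=np.load('q2.npy')
P=[((55,118.5,118),(270,282)),((15,118.5,118),(353,282)),((-61,100,118),(515,245)),((-61,140,118),(503,322)),((-75,30,140),(598,93)),((96,69,78),(200,175)),((96,167,78),(206,346)),((-76,167,78),(507,346))]
f=lambda q:np.concatenate([proj(m,W(q,p))[0]-(60+v/2,160+u/2) for p,(u,v) in P])
r=least_squares(f,q);print(r.x,np.degrees(r.x[2]));print(r.fun.reshape(-1,2))
f4=lambda q:np.concatenate([proj(m,W(q,p)+[0,0,q[3]])[0]-(60+v/2,160+u/2) for p,(u,v) in P])
r4=least_squares(f4,[*q,0]);print(r4.x,np.degrees(r4.x[2]));print(r4.fun.reshape(-1,2))
q=r.x;np.save('q3.npy',q)
for n,p in dict(rear=(35,118.5,98),front=(-61,120,98),post=(-75,30,117),hinge=(-75,-65,117)).items():print(n,W(q,p),W(r4.x,p))
```

```text
[0.5905 0.063  1.4546] 83.34078587276412
[[ 1.5921 -1.2784]
 [ 1.9057  0.0951]
 [ 1.7212  2.7918]
 [ 3.9388  4.012 ]
 [-3.8464 -0.2999]
 [-3.5975 -4.4196]
 [-0.0234 -2.4944]
 [ 1.0917  1.1009]]
[ 0.5885  0.0616  1.4532 -0.0086] 83.25950843121187
[[ 0.6291  0.9959]
 [ 0.9893  1.0233]
 [ 1.4963  1.0718]
 [ 2.4686  2.4538]
 [-0.9848 -3.6723]
 [-2.8447 -1.1563]
 [-1.6806  0.2295]
 [-0.3978 -0.2499]]
rear [0.4769 0.1115 0.098 ] [0.4749 0.1102 0.098 ]
front [0.4642 0.0163 0.098 ] [0.4622 0.0151 0.098 ]
post [ 0.552 -0.008  0.117] [ 0.5499 -0.0094  0.117 ]
hinge [ 0.6464 -0.019   0.117 ] [ 0.6443 -0.0205  0.117 ]
```

Emit:
arm_command(motion=[[78,1,-8,40,0,0,0],[78,0,0,30,0,0,0],[78,0,0,10,0,0,0],[78,0,0,0,0,0,0],[78,0,0,0,0,0,0],[78,0,0,20,0,0,0],[78,0,0,21,0,0,0],[78,0,0,0,0,0,0]])

```text
time_s: 7.75
tcp_pos: [0.4769, 0.1163, 0.098]
ee_rot: [[0.994, -0.113, -0.002], [-0.113, -0.994, -0.001], [-0.002, 0.001, -1.0]]
wrist_force: [-0.4, -0.2, 0.9]
gripper_width: 0.897
gripper_force: 0.0
```

Emit:
arm_command(motion=[[28,0,0,0,0,0,0],[28,0,0,0,0,0,0],[28,0,0,0,0,0,0],[28,0,0,0,0,0,0],[28,0,0,0,0,0,0],[28,0,0,0,0,0,0],[28,0,0,0,0,0,0],[28,0,0,0,0,0,0]])

```text
time_s: 8.55
tcp_pos: [0.4779, 0.1181, 0.0989]
ee_rot: [[0.994, -0.113, 0.001], [-0.113, -0.994, 0.002], [0.001, -0.002, -1.0]]
wrist_force: [-2.1, 3.1, 3.5]
gripper_width: 0.36
gripper_force: 30.0
```

Emit:
arm_command(motion=[[28,0,0,0,0,0,0],[78,0,0,0,0,0,0],[78,0,0,0,0,0,0],[78,0,0,0,0,0,0],[78,0,0,0,0,0,0],[78,0,0,0,0,0,0],[78,0,0,-30,0,0,0],[78,0,0,-40,0,0,0]])

```text
time_s: 9.35
tcp_pos: [0.476, 0.1159, 0.1674]
ee_rot: [[0.994, -0.113, -0.005], [-0.113, -0.994, -0.003], [-0.005, 0.004, -1.0]]
wrist_force: [0.6, -0.4, 1.0]
gripper_width: 0.865
gripper_force: 0.0
```

Run:
```python
from h import *
np.set_printoptions(precision=4,suppress=True)
s=sense();print(s['time_s'],s['tcp_pos'],s['gripper_width'],s['wrist_force'],s['joints'])
for q in (np.load('q3.npy'),[.5885,.0616,1.4532]):
  print(W(q,(-61,127,98)),W(q,(-75,30,117)))
  for g in (0,.5,1,1.5): print(g,W(q,(-75-95*np.sin(g),-65+95*np.cos(g),117)))
```

```text
9.35 [0.476  0.1159 0.1674] 0.8647830775765832 [ 0.6268 -0.4138  0.9997] [ 32.7039  12.5285 -23.1781  -0.0275 -54.6519  50.8239]
[0.4573 0.0171 0.098 ] [ 0.552 -0.008  0.117]
0 [ 0.552 -0.008  0.117]
0.5 [ 0.5583 -0.0546  0.117 ]
1 [ 0.5861 -0.0925  0.117 ]
1.5 [ 0.6287 -0.1124  0.117 ]
[0.4552 0.0159 0.098 ] [ 0.5499 -0.0094  0.117 ]
0 [ 0.5499 -0.0094  0.117 ]
0.5 [ 0.5561 -0.056   0.117 ]
1 [ 0.5839 -0.0939  0.117 ]
1.5 [ 0.6265 -0.1138  0.117 ]
```

Emit:
arm_command(motion=[[78,-3,34,0,0,0,0],[78,-3,34,0,0,0,0],[78,-2,33,0,0,0,0],[78,0,0,0,0,0,0.143],[78,0,0,0,0,0,0.143],[78,0,0,0,0,0,0.143],[78,0,0,0,0,0,0.143],[78,0,0,0,0,0,0.143]])

```text
time_s: 10.15
tcp_pos: [0.458, 0.0171, 0.1685]
ee_rot: [[0.672, -0.741, -0.0], [-0.741, -0.672, -0.0], [-0.0, 0.0, -1.0]]
wrist_force: [-0.8, -0.8, -0.2]
gripper_width: 0.898
gripper_force: 0.0
```

Emit:
arm_command(motion=[[78,0,0,0,0,0,0.143],[78,0,0,0,0,0,0.143],[78,0,0,0,0,0,0.143],[78,0,0,0,0,0,0.143],[78,0,0,0,0,0,0.143],[78,0,0,0,0,0,0.143],[78,0,0,0,0,0,0],[78,0,0,0,0,0,0]])

```text
time_s: 10.95
tcp_pos: [0.4581, 0.0172, 0.1685]
ee_rot: [[-0.112, -0.994, -0.0], [-0.994, 0.112, -0.0], [0.0, 0.0, -1.0]]
wrist_force: [-0.1, -0.7, -0.4]
gripper_width: 0.897
gripper_force: 0.0
```

Run:
```python
from h import *
np.set_printoptions(precision=4,suppress=True)
s=sense();print(s['time_s'],s['tcp_pos'],s['gripper_width'],s['joints'])
m=camera_model('wrist');im=shot('wrist','w3')
import pickle;pickle.dump(m,open('m3.pkl','wb'))
q=np.load('q3.npy')
for n,p in dict(rp=(29,118.5,118),rr=(55,118.5,118),fp=(-61,100,118),fr=(-61,140,118),post=(-75,30,140)).items(): print(n,proj(m,W(q,p))[0])
cv2.imwrite('pics/w3b.png',cv2.resize(im[:,:,::-1],(800,500),interpolation=cv2.INTER_CUBIC))
```

```text
10.95 [0.4581 0.0172 0.1685] 0.8969425488753342 [ 22.5555   9.2549 -27.294    0.0012 -53.4564 -28.9786]
rp [321.78   307.3532]
rr [346.191  307.4774]
fp [223.8415 282.6163]
fr [224.1083 335.0154]
post [216.1471 174.6042]
```

View pics/w3b.png

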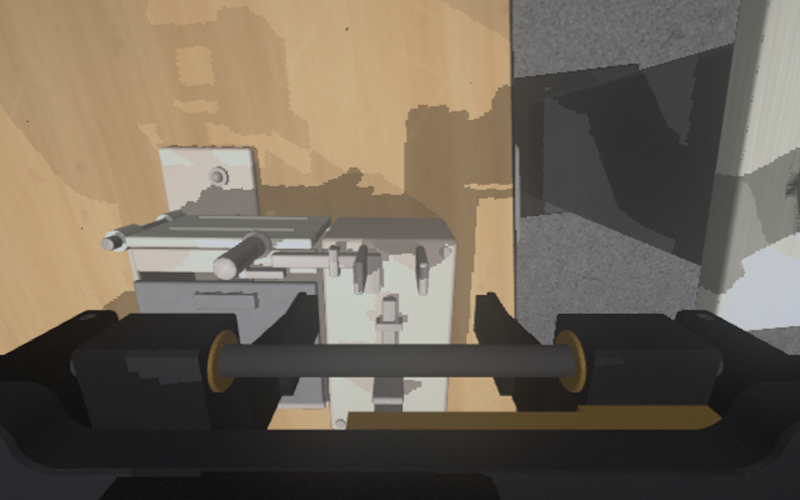

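Front tabs, post and rear catch (now squeezed) show where the fit puts them, within about 3 mm. I'll descend on the front catch with the same relative placement as at the rear.

Emit:
arm_command(motion=[[74,1,2,20,0,0,0],[74,0,0,20,0,0,0],[74,0,0,15,0,0,0],[74,0,0,14,0,0,0],[74,0,0,0,0,0,0]])

```text
time_s: 11.5
tcp_pos: [0.4547, 0.0161, 0.0979]
ee_rot: [[-0.114, -0.994, -0.004], [-0.994, 0.114, -0.001], [0.002, 0.004, -1.0]]
wrist_force: [-0.5, 0.4, -0.9]
gripper_width: 0.855
gripper_force: 0.0
```

Emit:
arm_command(motion=[[28,0,0,0,0,0,0],[28,0,0,0,0,0,0],[28,0,0,0,0,0,0],[28,0,0,0,0,0,0],[28,0,0,0,0,0,0],[28,0,0,0,0,0,0],[28,0,0,0,0,0,0],[28,0,0,0,0,0,0]])

```text
time_s: 12.3
tcp_pos: [0.4544, 0.0169, 0.1001]
ee_rot: [[-0.116, -0.993, -0.003], [-0.993, 0.116, 0.001], [-0.0, 0.003, -1.0]]
wrist_force: [-6.0, 4.6, 8.2]
gripper_width: 0.362
gripper_force: 30.0
```

Emit:
arm_command(motion=[[28,0,0,0,0,0,0],[74,0,0,0,0,0,0],[74,0,0,0,0,0,0],[74,0,0,0,0,0,0],[74,0,0,0,0,0,0],[74,0,0,0,0,0,0],[74,0,0,-30,0,0,0],[74,0,0,-40,0,0,0]])

```text
time_s: 13.1
tcp_pos: [0.4545, 0.016, 0.1685]
ee_rot: [[-0.115, -0.993, -0.006], [-0.993, 0.115, -0.002], [0.003, 0.006, -1.0]]
wrist_force: [0.9, 0.5, 0.3]
gripper_width: 0.833
gripper_force: 0.0
```

Emit:
arm_command(motion=[[64,7,-48,0,0,0,0],[64,7,-48,0,0,0,0],[64,0,0,0,0,0,0.149],[64,0,0,0,0,0,0.149],[64,0,0,0,0,0,0.149],[64,0,0,0,0,0,0.149],[64,0,0,0,0,0,0.149],[64,0,0,0,0,0,0]])

```text
time_s: 13.9
tcp_pos: [0.5496, -0.0085, 0.1692]
ee_rot: [[-0.758, -0.652, -0.001], [-0.652, 0.758, -0.0], [0.001, 0.0, -1.0]]
wrist_force: [0.4, -0.1, -0.8]
gripper_width: 0.737
gripper_force: 0.0
```

Run:
```python
from h import *
np.set_printoptions(precision=4,suppress=True)
s=sense();print(s['time_s'],s['tcp_pos'],s['ee_rot'][:,:2],s['gripper_width'],s['joints'])
m=camera_model('wrist');im=shot('wrist','w4')
q=np.load('q3.npy')
for n,p in dict(post=(-75,30,140)).items(): print(n,proj(m,W(q,p))[0])
for t in ['gate_post']: print([(np.round(q['location'],1).tolist(),round(q['p'],2)) for q in find_in(t,'wrist')[:3]])
cv2.imwrite('pics/w4b.png',cv2.resize(im[:,:,::-1],(800,500),interpolation=cv2.INTER_CUBIC))
```

```text
13.9 [ 0.5496 -0.0085  0.1692] [[-0.7579 -0.6524]
 [-0.6524  0.7579]
 [ 0.0006  0.0005]] 0.7371624250006737 [ 16.0125  17.8394 -15.3075  -0.01   -56.8975 -65.2827]
post [238.3813 314.9949]
[([219.7, 316.7], 0.9)]
```

View pics/w4b.png

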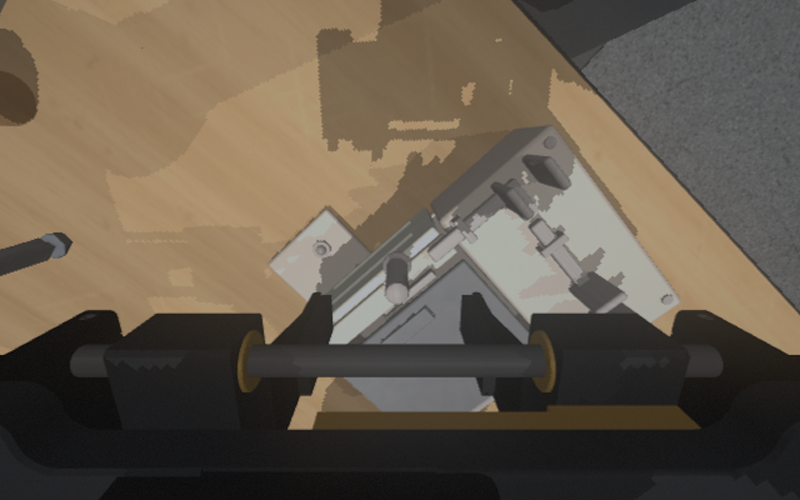

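The post stands between the fingers, with its top at (397,293). I'll descend and grip it.

Emit:
arm_command(motion=[[64,1,0,30,0,0,0],[64,0,0,20,0,0,0],[64,0,0,12,0,0,0],[0,0,0,0,0,0,0],[0,0,0,0,0,0,0],[0,0,0,0,0,0,0],[0,0,0,0,0,0,0],[0,0,0,0,0,0,0]])

```text
time_s: 14.8
tcp_pos: [0.5495, -0.0089, 0.1083]
ee_rot: [[-0.758, -0.653, 0.001], [-0.653, 0.758, 0.0], [-0.001, -0.001, -1.0]]
wrist_force: [0.4, -0.8, -0.2]
gripper_width: 0.365
gripper_force: 0.0
```

Emit:
arm_command(motion=[[0,0,0,0,0,0,0],[0,0,0,0,0,0,0],[0,0,0,0,0,0,0]])

```text
time_s: 15.1
tcp_pos: [0.5489, -0.0089, 0.1077]
ee_rot: [[-0.758, -0.653, -0.0], [-0.653, 0.758, 0.0], [0.0, 0.0, -1.0]]
wrist_force: [-1.1, 1.4, 1.6]
gripper_width: 0.147
gripper_force: 30.0
```

Run:
```python
from h import *
np.set_printoptions(precision=1,suppress=True)
s=sense();print(s['time_s'],s['tcp_pos']*1000,s['gripper_width'],s['wrist_force'],s['gripper_force'])
q=np.load('q3.npy'); R=s['ee_rot']; p0=s['tcp_pos']
H=W(q,(-75,-65,117)); r=p0-H; print('radius',np.hypot(*r[:2]))
g=np.arange(0,1.601,.1)
P=[]
for a in g:
    c,d=np.cos(a),np.sin(a); P.append(H[:2]+[c*r[0]-d*r[1],d*r[0]+c*r[1]])
P=np.array(P)
for i in range(1,len(g)):
    D=np.r_[P[i]-P[i-1],0]; print(round(g[i],1),(R.T@D)[:2]*1000,P[i]*1000)
```

```text
15.1 [548.9  -8.9 107.7] 0.14723632650114843 [-1.1  1.4  1.6] 29.999505062631897
radius 0.09795399903398466
0.1 [ 6.8 -7.1] [548.4 -18.7]
0.2 [ 6.  -7.7] [548.9 -28.5]
0.3 [ 5.2 -8.3] [550.3 -38.2]
0.4 [ 4.4 -8.8] [552.7 -47.7]
0.5 [ 3.5 -9.1] [556.  -56.9]
0.6 [ 2.6 -9.5] [560.2 -65.7]
0.7 [ 1.6 -9.7] [565.3 -74.1]
0.8 [ 0.6 -9.8] [571.2 -81.9]
0.9 [-0.4 -9.8] [577.9 -89.1]
1.0 [-1.3 -9.7] [585.2 -95.6]
1.1 [-2.3 -9.5] [ 593.2 -101.3]
1.2 [-3.2 -9.2] [ 601.7 -106.2]
1.3 [-4.1 -8.9] [ 610.6 -110.2]
1.4 [-5.  -8.4] [ 619.9 -113.3]
1.5 [-5.8 -7.9] [ 629.4 -115.5]
1.6 [-6.6 -7.3] [ 639.1 -116.7]
```

Emit:
arm_command(motion=[[0,6,-7,0,0,0,0],[0,6,-8,0,0,0,0],[0,5,-8,0,0,0,0],[0,4,-9,0,0,0,0],[0,4,-9,0,0,0,0],[0,0,0,0,0,0,0]])

```text
time_s: 15.7
tcp_pos: [0.5538, -0.0577, 0.1076]
ee_rot: [[-0.758, -0.652, -0.007], [-0.652, 0.758, -0.001], [0.006, 0.004, -1.0]]
wrist_force: [-7.3, 1.2, 6.4]
gripper_width: 0.153
gripper_force: 30.0
```

Emit:
arm_command(motion=[[0,4,-8,0,0,0,0],[0,2,-9,0,0,0,0],[0,1,-10,0,0,0,0],[0,0,-10,0,0,0,0],[0,-1,-10,0,0,0,0],[0,0,0,0,0,0,0]])

```text
time_s: 16.3
tcp_pos: [0.5818, -0.0973, 0.1075]
ee_rot: [[-0.758, -0.652, -0.004], [-0.652, 0.758, -0.001], [0.004, 0.001, -1.0]]
wrist_force: [-5.8, -3.5, 4.6]
gripper_width: 0.152
gripper_force: 29.8
```

Emit:
arm_command(motion=[[0,-2,-9,0,0,0,0],[0,-3,-9,0,0,0,0],[0,-4,-9,0,0,0,0],[0,-5,-8,0,0,0,0],[0,0,0,0,0,0,0]])

```text
time_s: 16.8
tcp_pos: [0.6162, -0.1138, 0.1076]
ee_rot: [[-0.758, -0.653, -0.002], [-0.653, 0.758, -0.001], [0.002, 0.0, -1.0]]
wrist_force: [-4.1, -1.4, 4.5]
gripper_width: 0.149
gripper_force: 30.2
```

Run:
```python
from h import *
np.set_printoptions(precision=3,suppress=True)
s=sense();print(s['time_s'],s['tcp_pos'],s['gripper_width'],s['wrist_force'],s['gripper_force'])
from scipy.optimize import least_squares
a=np.array([.5489,-.0089]);b=np.array([.5538,-.0577]);c=s['tcp_pos'][:2]
f=lambda h:[np.hypot(*(p-h))-.095 for p in(a,b,c)]
H=least_squares(f,[.645,-.02]).x;print(H,f(H))
for h in(H,W(np.load('q3.npy'),(-75,-65,117))[:2]):
    t=lambda p:np.arctan2(*(p-h)[::-1]); print('gate',(t(c)-t(a))%(2*np.pi))
im=shot('wrist','w5')
cv2.imwrite('pics/w5b.png',cv2.resize(im[:,:,::-1],(800,500),interpolation=cv2.INTER_CUBIC))
```

```text
16.8 [ 0.616 -0.114  0.108] 0.14856325502220946 [-4.083 -1.362  4.488] 30.245424298918806
[ 0.643 -0.023] [np.float64(-0.00032797916434369745), np.float64(0.0004104115766818406), np.float64(-0.00020647831880331313)]
gate 1.4357599517373734
gate 1.3665100469611549
```

View pics/w5b.png

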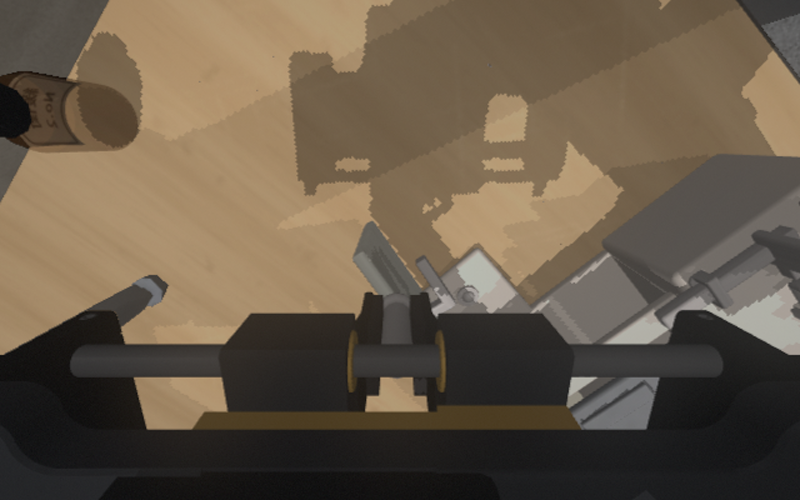

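The gate is held at about 1.43 rad with the post in the fingers. I'll take it a little further for margin.

Emit:
arm_command(motion=[[0,-4,-6,0,0,0,0],[0,-4,-5,0,0,0,0],[0,0,0,0,0,0,0],[0,0,0,0,0,0,0],[0,0,0,0,0,0,0],[0,0,0,0,0,0,0]])

```text
time_s: 17.45
tcp_pos: [0.6294, -0.1163, 0.1076]
ee_rot: [[-0.758, -0.652, -0.0], [-0.652, 0.758, 0.0], [0.0, 0.0, -1.0]]
wrist_force: [-4.6, 0.9, 3.7]
gripper_width: 0.157
gripper_force: 30.0
```

Run:
```python
from h import *
s=sense();h=np.array([.643,-.023]);a=np.array([.5489,-.0089]);c=s['tcp_pos'][:2]
g=(np.arctan2(*(c-h)[::-1])-np.arctan2(*(a-h)[::-1]))%6.2832
print(s['time_s'],c,g,s['gripper_width'],s['gripper_force'],s['wrist_force'],np.abs(s['joint_velocities']).max())
if 1.45<g<1.68 and s['gripper_force']>20: print(finish_job())
```

```text
17.45 [ 0.62942166 -0.11630008] 1.5750256238139846 0.1570763775446967 29.999507209577132 [-4.621403    0.88416096  3.73836606] 0.2017057867814763
the job is handed in; nothing more can be done
None
```

The job is handed in at 17.5 s: the cover looked shut, both catches closed to about 31.5 mm at 30 N (rear, then front), and the gate is held by its post at an estimated 1.57 rad; the hand-in gave no verdict.

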